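# Set the bar saw's stock selector to flat bar

## Task

The saw in the bar-stock store must be set for cutting flat bar. On the grey selector box, press the long narrow key (not the round one beside it) all the way down, so that it stays down and the round key pops up, then let go of it. Leave the other pair, the two square keys, as they are.

Things in the scene. Friction and masses are not known exactly. Their poses are not given: they have to be found in the camera images.
- flat_top (a point): Centre of the top face of the flat-bar key, moving with it: a black cap with a flat rectangular top, 64 mm long (its x axis) by 24 mm wide (its y axis), z up. Top 112 mm above the bench when up, 102 mm when down. The round key's centre is 74 mm away along y, on one side; the other pair's keys are 90 mm or more away. Metal offcuts up to 75 mm high stand around the box.
- key_flat (a joint): Stroke of the long narrow flat-bar key in m: 0 up (as it starts), 0.010 fully down on a hard stop; it moves straight down. It and the round key are interlocked: one of them is always down. Pushing it takes about 4 N at first, less towards mid-stroke; past that it snaps down and stays, and the round key pops up.
- key_round (a joint): Stroke of the round key (black cap 44 mm across), neighbour of the flat-bar key on the same grey plate, in m: 0 up, 0.010 fully down (as it starts). The keys stand in one row on the aluminium deck of a fixed grey box, 160 by 360 mm and 90 mm high, which can stand turned; caps stand 22 mm above the deck when up, 12 mm when down.
- large_top (a point): Centre of the top of the large square key (black cap 46 by 46 mm), to be left alone; z up. It shares the other grey plate with a small square key (28 by 28 mm), 74 mm from it. This pair is interlocked in the same way; either may be down at the start. Top 112 mm above the bench when up, 102 mm when down. Which pair is left or right, and the order within each, vary.

How it is judged (in metres and radians):
At the end, for the whole second after the job is handed in: The long narrow flat-bar key is latched down (stroke over 8 of its 10 mm) and the round key is up (stroke under 2 mm); the square keys were not switched (value of joint key_flat above 0.008 m and value of joint key_round below 0.002 m); the robot touches nothing.
It fails at once if the square keys are switched over (distance of large_top from where it was at the start of the episode above 0.005 m).
It also fails if it takes over 29 s, if anything falls off the work surface, if the arm or the gripper's body presses on something with over 40 N, if the wrist force passes 120 N, or if a joint passes its speed limit or range.

## Robot

A 6-joint arm with a two-finger parallel gripper is mounted at the origin on the work surface. World frame = base frame: x ahead of the robot, y to its left, z up, the work surface at z = 0. Lengths are in mm, angles in rad, forces in N, time in s.
With the tool pointing down it reaches from about 375 to 900 mm from the base axis. Payload 3.1 kg.
Tool frame: the origin (TCP) lies on the centre line of the jaws, within the pads' length; the fingertips stand 25 mm ahead of it and the grasp point (between the pads) lies 6 mm ahead of it; z points along the fingers, y is the line along which they close (so a half turn about z gives the same grasp; the last joint's range is limited). The gripper opens to 87 mm and grips with 3 to 60 N. Pads are 19 mm wide; open, the fingers measure 117 mm over their backs; the gripper's body (75 mm by 190 mm) begins 51 mm behind the grasp point.
Start: joints at [1.141, 0.527, 1.433, -0, 1.181, -0.178], TCP at [155.072, 605.433, 247.548] pointing down, gripper open.
Joint ranges: [-3.08, 3.08], [-0.75, 2.2], [0.22, 2.44], [-1.43, 4.57], [0, 2.65], [-2.85, 2.85]. Speed limits (rad/s): [2.79, 2.79, 3.14, 3.14, 3.14, 3.14].

## Interface

Orientations are given as a rotation vector (axis times angle).
In Python, from bench import * gives the robot as it stands. The module is installed in compiled form; this text tells all that it offers.
- The arm moves only by the shell command python3 -m creep 'ROWS'. ROWS is JSON, a list of rows, each a list of 7 numbers: the shift along the world's x, y, z each as a share of 0.5 m, from -1 to 1, then the turn, a rotation vector about the world's x, y, z each as a share of pi rad, from -1 to 1, then the opening, from -1 (shut) to 1 (fully open). In form: [[dx, dy, dz, rx, ry, rz, grip], ...]. A call has 1 to 5 rows; each row shifts and turns the commanded pose from where the row before left it; what a row does not reach is not made up. A row lasts 1/8 s, in which the tool goes at most 62.5 mm and 10.7 degrees, less where a joint would pass 70% of its speed; a pose out of reach is approached as far as the arm can. A call with a number of a shift or a turn outside -1 to 1 is refused whole. A call with a gripper value outside its range is refused whole. The fingers move at their own pace and stop on an object; the grip force is fixed at half the most. Time passes only in rows, so rows that do not move let the fingers close. It gives the time, the measured TCP pose, the force, the opening and the grip force at its end, in the units of the state.
- get_obs(): the state, without advancing time (a new reading comes with each control period).
- read_camera(name): name is "scene" or "top" or "wrist"; returns the picture (384x512x3 uint8, red, green, blue); there is no depth.
- get_calibration(name): a dict with "K" (3x3 intrinsics, pixels), "xyz" and "attitude" of the camera in the world; the wrist camera has in their place "T_tool_cam" (4x4, takes a point from camera to tool coordinates, whose origin is the TCP and whose axes are the flange's). Camera axes: x right, y down, z forward; pixel columns grow to the right and rows downward; lengths in mm; the calibration is good to about 2 mm. The wrist camera is an equidistant fisheye: a pixel r from the principal point sees the ray r / f radians off the axis. A picture is of the moment at which its call begins: read the wrist's pose just before it. get_calibration takes no time and is no camera call.
- hand_in(): hands the job in; it is judged then, once.
Trained networks look in the newest picture that a camera, given by its name, has taken for a name from the list of things; names that differ only in an ending like _2 or _b are one class to them, and where a whole thing is asked for, a point or a joint stands for the part that bears it (a point fixed in the world has none). Each returns a list of dicts, best first, with "score" (0 to 1); they miss things now and then, are a little off and sometimes report something else, mostly with a low value. They report only what shows in the picture. A call takes as long as a camera call.
- find_in(camera, label): "extent" ([left, top, right, bottom] in pixels, round what is visible of it).
The state is a dict: "t": time; "joint_positions": joint angles; "qvel": joint speeds; "effort": joint torques, N m; "tool_pos": TCP position; "orientation": TCP orientation; "ft_force": force on the tool from outside, world axes, zero at the start; "moment": the same for the moment, N m; "opening": finger opening in mm; "gripper_force": force on a finger pad.
Only numpy, scipy, OpenCV 4.12 (cv2) and the standard library are available. Lean on these libraries where they do the work, as an engineer would, in place of code of your own. Each camera call takes 0.05 s, during which the arm holds its last target. There are 200 camera calls.

## Working session

There is one attempt and no reset: what is moved stays moved. The work goes in short steps, Python scripts to look and compute and a shell command to move; the robot and the scene stay as the last step left them, time stands still between calls to the robot, and variables do not carry over. Pictures are saved under pics/ and viewed, at most 10 in all, crops included, and the job is handed in when it is done.

```bash
mkdir -p pics; python3 - <<'E'
from bench import *
import cv2
o=get_obs();print(o)
for c in ["scene","top","wrist"]:
    im=read_camera(c);cv2.imwrite(f"pics/{c}1.png",im[:,:,::-1])
    print(c,get_calibration(c))
    for l in ["key_flat","key_round","large_top"]:
        print(l,find_in(c,l)[:3])
E
python3 -c "
import cv2,numpy as np
a=[cv2.imread(f'pics/{c}1.png') for c in ['top','wrist']]
cv2.imwrite('pics/both.png',cv2.resize(np.hstack(a),(800,300)))"
```

```text
{'t': 0.0, 'joint_positions': array([ 1.14148615e+00,  5.28460036e-01,  1.43388440e+00,  9.46521009e-06,
        1.18136708e+00, -1.78518576e-01]), 'qvel': array([-0.00117872, -0.00068951,  0.00164506, -0.00084578, -0.00022424,
       -0.00070013]), 'effort': array([-1.84423741e-03, -4.40039241e+01, -1.76590419e+01,  6.30018348e-02,
        5.80154860e-02, -1.72903806e-04]), 'tool_pos': array([154.8069627 , 604.84081233, 246.58102192]), 'orientation': array([-0.39283601, -3.11628594,  0.003171  ]), 'ft_force': array([-0.16202268, -0.39518985,  0.14947604]), 'moment': array([-0.02311011,  0.03483633,  0.06688685]), 'gripper_force': 0.0, 'opening': 86.86526008874333}
scene {'K': array([[374.18791937,   0.        , 251.00768354],
       [  0.        , 374.18791937, 189.74057279],
       [  0.        ,   0.        ,   1.        ]]), 'xyz': array([963.91573023, 281.85931723, 621.2902229 ]), 'attitude': array([-1.37513674, -2.25781485,  0.8241093 ])}
key_flat [{'extent': [135.4, 135.7, 157.8, 160.9], 'score': 0.63}]
key_round [{'extent': [167.0, 152.3, 190.9, 173.5], 'score': 0.73}]
large_
[... 407 characters left out ...]
95}]
key_round [{'extent': [343.4, 200.0, 368.7, 223.6], 'score': 0.83}]
large_top [{'extent': [255.9, 206.4, 283.1, 230.1], 'score': 0.9}]
wrist {'K': array([[297.31863964,   0.        , 255.91878532],
       [  0.        , 297.31863964, 183.69583635],
       [  0.        ,   0.        ,   1.        ]]), 'T_tool_cam': array([[-1.42634112e-04, -9.65453785e-01, -2.60574307e-01,
         7.15771248e+01],
       [ 9.99999785e-01, -3.04631686e-04,  5.81307250e-04,
         8.49761493e-02],
       [-6.40604475e-04, -2.60574168e-01,  9.65453620e-01,
        -1.37294684e+02],
       [ 0.00000000e+00,  0.00000000e+00,  0.00000000e+00,
         1.00000000e+00]])}
key_flat []
key_round []
large_top []
```

View pics/both.png

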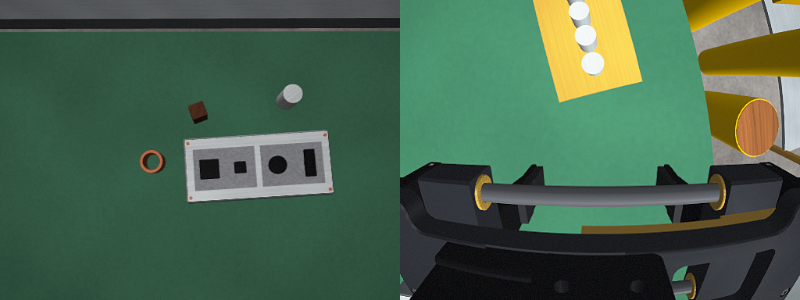

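The top view (512-px coordinates) shows the grey box. From left to right its keys are large square (≈270,218), small square, round (≈356,212) and flat (≈397,208). That order agrees with the networks. Next I triangulate with the scene camera.

```bash
cat > h.py <<'E'
from bench import *
import numpy as np
from scipy.spatial.transform import Rotation as R
def ray(c,u,v):
    k=get_calibration(c);K=k["K"];d=R.from_rotvec(k["attitude"]).apply(np.linalg.solve(K,[u,v,1]))
    return k["xyz"],d/np.linalg.norm(d)
def tri(a,b):
    M=[np.eye(3)-np.outer(d,d) for _,d in (a,b)]
    p=np.linalg.solve(sum(M),M[0]@a[0]+M[1]@b[0])
    return p,[np.linalg.norm(m@(p-x[0])) for m,x in zip(M,(a,b))]
def atz(r,z): return r[0]+r[1]*(z-r[0][2])/r[1][2]
E
python3 - <<'E'
from h import *
D={"flat":((397.3,207.9),(146.6,148.3)),"round":((356,211.8),(179,162.9)),"large":((269.5,218.2),(254,185.5))}
for n,(t,s) in D.items():
    print(n,tri(ray("top",*t),ray("scene",*s)),atz(ray("top",*t),112 if n=="flat" else 102),atz(ray("scene",*s),112 if n=="flat" else 102))
print(R.from_rotvec(get_obs()["orientation"]).as_matrix().round(3))
E
python3 -c "
import cv2
a=cv2.imread('pics/scene1.png')[100:260,90:340]
b=cv2.imread('pics/top1.png')[150:280,210:460]
import numpy as np
cv2.imwrite('pics/s.png',cv2.resize(np.vstack([a,b]),(500,580),interpolation=cv2.INTER_CUBIC))"
```

```text
flat (array([ 570.90424436, -147.88248248,  107.63713251]), [np.float64(2.172976144237242), np.float64(2.172976144237262)]) [ 571.75442184 -148.34444195  112.        ] [ 573.74506704 -141.89377368  112.        ]
round (array([564.59136799, -76.01064026,  94.28340608]), [np.float64(1.1610583733263857), np.float64(1.1610583733264737)]) [564.84306066 -75.17803048 102.        ] [570.10529533 -69.6147874  102.        ]
large (array([552.87984412,  85.2259273 , 100.12885848]), [np.float64(0.5691121887734499), np.float64(0.569112188773433)]) [552.60319165  85.75144612 102.        ] [554.58771015  85.41442738 102.        ]
[[-0.969  0.248  0.   ]
 [ 0.248  0.969  0.   ]
 [-0.     0.    -1.   ]]
```

View pics/s.png

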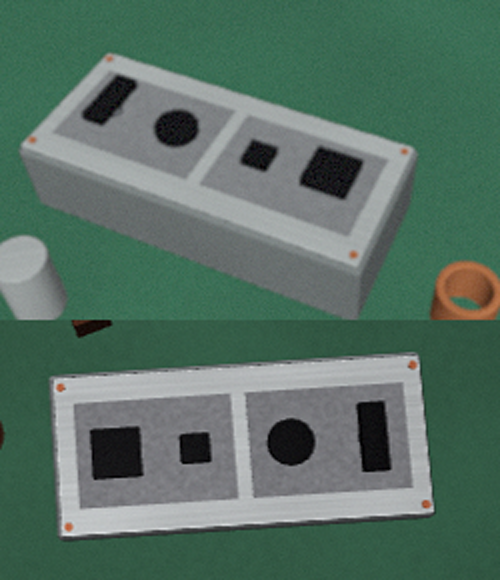

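The crops confirm the identities: the flat key is at the end and the round one is beside it, with nothing tall near the box. The measurements agree with the text: z≈108 against 112, and 72 mm between keys against 74. The flat key is at about (571.5, -148). I'll shut the gripper and move above it.

```bash
python3 -m creep '[[0.058,-0.105,0,0,0,0,-1],[0.058,-0.105,0,0,0,0,-1],[0.058,-0.105,0,0,0,0,-1],[0.058,-0.105,0,0,0,0,-1],[0.058,-0.105,0,0,0,0,-1]]'; python3 -m creep '[[0.058,-0.105,0,0,0,0,-1],[0.058,-0.105,0,0,0,0,-1],[0.058,-0.105,0,0,0,0,-1],[0.058,-0.105,0,0,0,0,-1],[0.058,-0.105,0,0,0,0,-1]]'
```

```text
t: 1.23
tool_pos: [301.0, 341.5, 247.9]
orientation: [0.392, 3.116, 0.001]
ft_force: [1.3, 0.8, -0.8]
opening: 45.1
gripper_force: 0.0
t: 1.85
tool_pos: [446.1, 78.5, 248.0]
orientation: [0.393, 3.116, 0.001]
ft_force: [1.6, 0.3, -0.1]
opening: 1.8
gripper_force: 0.0
```

```bash
python3 -m creep '[[0.05,-0.09,0,0,0,0,-1],[0.05,-0.09,0,0,0,0,-1],[0.05,-0.09,0,0,0,0,-1],[0.05,-0.09,0,0,0,0,-1],[0.05,-0.09,0,0,0,0,-1]]'; python3 -m creep '[[0,0,-0.1,0,0,0,-1],[0,0,0,0,0,0,-1],[0,0,0,0,0,0,-1]]'
cat >> h.py <<'E'
def wray(u,v,o):
    k=get_calibration("wrist");K=k["K"];T=k["T_tool_cam"]
    q=np.array([u-K[0,2],v-K[1,2]]);th=np.hypot(*q)/K[0,0];q=q/np.hypot(*q)
    d=np.r_[np.sin(th)*q,np.cos(th)];Rt=R.from_rotvec(o["orientation"])
    return o["tool_pos"]+Rt.apply(T[:3,3]),Rt.apply(T[:3,:3]@d)
E
python3 - <<'E'
from h import *
import cv2
o=get_obs();im=read_camera("wrist");cv2.imwrite("pics/w2.png",im[:,:,::-1])
print(o["tool_pos"],o["ft_force"])
for l,z in [("key_flat",112),("key_round",102),("large_top",102)]:
    for f in find_in("wrist",l)[:2]:
        e=f["extent"];print(l,f,atz(wray((e[0]+e[2])/2,(e[1]+e[3])/2,o),z))
E
```

```text
t: 2.48
tool_pos: [570.8, -146.2, 247.7]
orientation: [0.393, 3.116, 0.0]
ft_force: [0.5, 0.3, -0.6]
opening: 0.4
gripper_force: 0.0
t: 2.85
tool_pos: [570.2, -144.2, 198.4]
orientation: [0.392, 3.117, -0.0]
ft_force: [-0.2, 0.2, 0.1]
opening: 0.3
gripper_force: 0.0
[ 570.20989992 -144.19020761  198.38433643] [-0.16587627  0.20904108  0.1472339 ]
key_flat {'extent': [225.5, 158.3, 269.4, 211.7], 'score': 0.68} [ 558.81804746 -147.87458376  112.        ]
key_round {'extent': [310.6, 143.9, 362.4, 197.6], 'score': 0.71} [567.81794631 -74.70104555 102.        ]
large_top {'extent': [468.8, 96.6, 506.8, 152.6], 'score': 0.67} [560.25617297  94.08663552 102.        ]
```

View pics/w2.png

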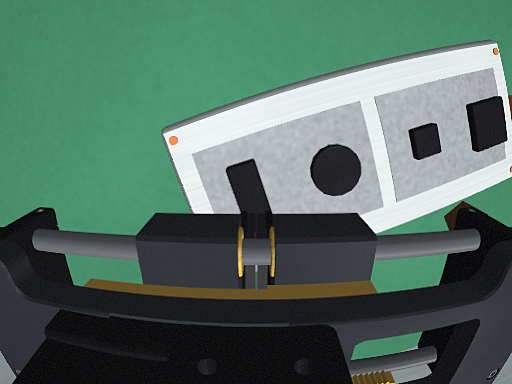

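The wrist view shows the flat key at ≈(247,185), partly hidden under the shut fingers, with the round key to its right at ≈(336,171). Position agrees with the top camera within 2 mm. I'll trim y by -3 mm and go down to just above the cap.

```bash
python3 -m creep '[[0,-0.006,-0.06,0,0,0,-1],[0,0,-0.05,0,0,0,-1],[0,0,0,0,0,0,-1]]'; python3 -m creep '[[0,0,-0.004,0,0,0,-1],[0,0,-0.004,0,0,0,-1],[0,0,-0.004,0,0,0,-1],[0,0,0,0,0,0,-1]]'
```

```text
t: 3.42
tool_pos: [569.2, -146.8, 141.9]
orientation: [-0.392, -3.114, -0.001]
ft_force: [0.1, 0.5, 0.6]
opening: 0.5
gripper_force: 0.0
t: 3.92
tool_pos: [570.6, -147.7, 137.3]
orientation: [0.393, 3.116, -0.001]
ft_force: [0.5, 1.8, 3.5]
opening: 0.5
gripper_force: 2.0
```

Contact has just started, at about 3.5 N and the expected height. I press on.

```bash
python3 -m creep '[[0,0,-0.004,0,0,0,-1],[0,0,-0.004,0,0,0,-1],[0,0,-0.004,0,0,0,-1],[0,0,0,0,0,0,-1]]';python3 -m creep '[[0,0,-0.004,0,0,0,-1],[0,0,-0.002,0,0,0,-1],[0,0,0,0,0,0,-1]]'
```

```text
t: 4.42
tool_pos: [569.5, -147.3, 129.8]
orientation: [-0.393, -3.115, -0.001]
ft_force: [0.1, 1.0, 0.7]
opening: 0.5
gripper_force: 0.0
t: 4.8
tool_pos: [570.1, -147.6, 127.5]
orientation: [0.393, 3.117, -0.0]
ft_force: [-0.5, 0.6, 0.7]
opening: 0.7
gripper_force: 0.0
```

```bash
python3 -m creep '[[0,0,-0.002,0,0,0,-1],[0,0,-0.002,0,0,0,-1],[0,0,0,0,0,0,-1]]'
```

```text
t: 5.18
tool_pos: [570.2, -147.6, 127.3]
orientation: [0.393, 3.116, -0.001]
ft_force: [-2.4, 0.1, 10.8]
opening: 0.6
gripper_force: 5.3
```

The key is firmly on its hard stop at 11 N. Now I lift off and check.

```bash
python3 -m creep '[[0,0,0.02,0,0,0,-1],[0,0,0.1,0,0,0,-1],[0,0.1,0.08,0,0,0,-1],[0,0.1,0,0,0,0,-1],[0,0.1,0,0,0,0,-1]]'; python3 -m creep '[[-0.1,0.05,0,0,0,0,-1],[-0.1,0.05,0,0,0,0,-1],[0,0,0,0,0,0,-1]]'
python3 - <<'E'
from h import *
import cv2
o=get_obs();print(o["tool_pos"],o["ft_force"])
s=read_camera("scene");t=read_camera("top");w=read_camera("wrist")
a=cv2.resize(np.vstack([s[100:260,90:340],t[150:280,210:460]]),(500,580),interpolation=cv2.INTER_CUBIC)
cv2.imwrite("pics/s3.png",a[:,:,::-1])
for l in ["key_flat","key_round","large_top"]:
    print(l,find_in("top",l)[:1],find_in("scene",l)[:1])
    try:
        p=[find_in(c,l)[0]["extent"] for c in ("top","scene")]
        print(tri(*[ray(c,(e[0]+e[2])/2,(e[1]+e[3])/2) for c,e in zip(("top","scene"),p)])[0])
    except IndexError: pass
E
```

```text
t: 5.8
tool_pos: [570.4, 2.4, 225.7]
orientation: [0.394, 3.114, -0.0]
ft_force: [0.2, -0.4, -1.3]
opening: 0.7
gripper_force: 0.0
t: 6.18
tool_pos: [464.7, 53.4, 224.2]
orientation: [-0.388, -3.111, -0.0]
ft_force: [1.0, -0.1, -1.1]
opening: 0.4
gripper_force: 0.0
[464.69811456  53.38503364 224.19880177] [ 0.99685566 -0.1467319  -1.09703899]
key_flat [{'extent': [388.7, 192.0, 405.7, 224.8], 'score': 0.83}] [{'extent': [136.3, 140.3, 157.6, 166.0], 'score': 0.59}]
[ 570.30902667 -152.4512976    92.02344525]
key_round [{'extent': [345.9, 200.9, 371.3, 222.6], 'score': 0.81}] [{'extent': [166.8, 149.2, 190.7, 170.7], 'score': 0.71}]
[563.74893386 -77.80303565 101.22588469]
large_top [{'extent': [254.6, 203.0, 282.6, 231.5], 'score': 0.68}] [{'extent': [235.7, 171.4, 272.1, 201.6], 'score': 0.75}]
[554.8397465   86.507398    99.96277428]
```

View pics/s3.png

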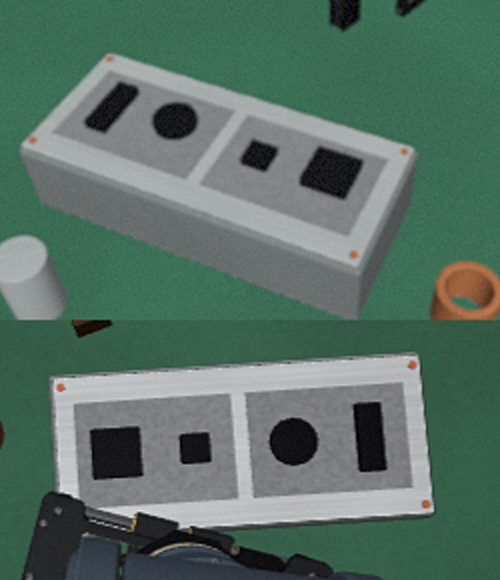

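In the scene crop, the flat key sits lower than before (y≈108, was 100) and the round key higher (120, was 128). The square keys haven't moved, and the arm is clear of the box.

```bash
python3 -c "
from bench import *
print(hand_in())"
```

```text
the job is handed in; nothing more can be done
None
```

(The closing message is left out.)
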